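Empty the bench shovel into the blanks tray

TASK

Pick up the bench shovel by its handle with the three wooden blanks still on it, and with the blade still nearly level press its open front edge down on the rim of the rectangular plywood tray (not the round tin). Keeping it pressed on the rim, tip the blade nose-down until all three blanks have slid off into the tray, then lay the empty shovel down flat on the bench and let go. Do not touch the blanks with the gripper, and do not knock aside the screwdriver and the brush that lie near.

Things in the scene. Friction and masses are not known exactly. Their poses are not given: they have to be found in the camera images.
- shovel: flat aluminium bench shovel, 0.26 kg, lying flat, loaded with three blanks, nose roughly to +y (yaw 70 to 110 deg). Origin: centre of the blade's underside; x points to the open front edge (nose), y across, z up. Blade 150 (x) by 120 (y) mm, 3 mm thick, flat; side walls up to 21 mm high, none in the last 20 mm at the nose; back wall at x = -75 mm, 53 mm high
- shovel_grip (a point): good grip point on the axis of the shovel's wooden handle, at x = -120, y = 0, z = 41 mm in the shovel's frame. The handle is a straight rectangular bar along the shovel's x, from x = -75 to -200 mm, 26 mm wide (y), 22 mm high; grip it across its width
- shovel_nose (a point): middle of the blade's open front edge, underside: x = 75, y = 0, z = 0 mm in the shovel's frame. The blanks start to slide off the polished blade at a nose-down slope somewhere between 15 and 28 degrees; 40 degrees clears it reliably
- bridge_blank: dark wooden bar 90 x 22 x 12 mm (its y, x, z), lying across the blade nearest the nose, 25 g. Origin: centre of its underside
- peg_blank: square wooden stick 70 x 16 x 16 mm (its y, x, z), lying across the middle of the blade, 20 g. Origin: centre of its underside
- heel_block: pale wooden block 60 x 32 x 22 mm (its y, x, z), lying across the rear of the blade, 35 g. Origin: centre of its underside
- tray: open rectangular plywood tray fixed to the bench, 170 mm (x) by 200 mm (y), rim 60 mm above the bench all round, walls 6 mm thick. Origin: centre of its underside; axes along its sides (yaw within 9 degrees of the bench's axes). Its -y side faces the shovel. It stands left of the shovel, either nearer to or farther from the robot than the round tin
- tin: round dark steel tin beside the tray, 130 mm across, 70 mm high, fixed; not for the blanks. Origin: centre of its underside
- screwdriver: screwdriver, 190 mm long, lying between the shovel and the containers (bystander, loose; origin at its underside)
- brush: flat brush, 180 mm long, lying just beyond the screwdriver, farther from the robot (bystander, loose; origin at its underside)
There are look-alikes about, which are no part of the job. Several things look just like the heel_block: the one meant starts farthest to the robot's left.

How it is judged:
On the way, in this order (a step that is already met when the one before it is completed fails the run):
1. the blade's front edge is pressed on the tray's rim, blade within 20 degrees of level, all three blanks still on it (contact force between shovel and tray above 0.8 N and angle between shovel's own z axis and vertical below 0.35 rad and z of shovel_nose in the frame of tray between 0.035 and 0.085 m and x of bridge_blank in the frame of shovel between -0.08 and 0.08 m and y of bridge_blank in the frame of shovel between -0.06 and 0.06 m and z of bridge_blank in the frame of shovel between -0.005 and 0.05 m and x of peg_blank in the frame of shovel between -0.08 and 0.08 m and y of peg_blank in the frame of shovel between -0.06 and 0.06 m and z of peg_blank in the frame of shovel between -0.005 and 0.05 m and x of heel_block in the frame of shovel between -0.08 and 0.08 m and y of heel_block in the frame of shovel between -0.06 and 0.06 m and z of heel_block in the frame of shovel between -0.005 and 0.05 m), for 0.1 s.
2. the blade is tipped more than 26 degrees while its front edge is still pressed on the tray's rim (contact force between shovel and tray above 0.3 N and angle between shovel's own z axis and vertical above 0.45 rad and z of shovel_nose in the frame of tray between 0.015 and 0.085 m), for 0.1 s.
At the end, for the whole second after the job is handed in: all three blanks lie at rest inside the tray (their origins within its walls and below its rim), and the shovel lies flat on the bench (within 6 degrees, blade underside less than 12 mm above the bench), released and at rest (x of bridge_blank in the frame of tray between -0.085 and 0.085 m and y of bridge_blank in the frame of tray between -0.1 and 0.1 m and z of each of bridge_blank, peg_blank, heel_block in the frame of tray below 0.058 m and linear speed of each of bridge_blank, peg_blank, heel_block below 0.03 m/s and x of peg_blank in the frame of tray between -0.085 and 0.085 m and y of peg_blank in the frame of tray between -0.1 and 0.1 m and x of heel_block in the frame of tray between -0.085 and 0.085 m and y of heel_block in the frame of tray between -0.1 and 0.1 m and angle between shovel's own z axis and vertical below 0.1 rad and height (world z) of shovel below 0.012 m and linear speed of shovel below 0.02 m/s); the robot touches nothing.
It fails at once if the gripper's fingers press on a blank (contact force between the fingers and bridge_blank above 0.5 N or contact force between the fingers and peg_blank above 0.5 N or contact force between the fingers and heel_block above 0.5 N).
It fails at once if the screwdriver or the brush is moved by more than 30 mm (distance of any of screwdriver, brush from where it was at the start of the episode above 0.03 m).
It also fails if it takes over 58 s, if anything falls off the work surface, if the arm or the gripper's body presses on something with over 40 N, if the wrist force passes 120 N, or if a joint passes its speed limit or range.

ROBOT

A 6-joint arm with a two-finger parallel gripper is mounted at the origin on the work surface. World frame = base frame: x ahead of the robot, y to its left, z up, the work surface at z = 0. Lengths are in m, angles in rad, forces in N, time in s.
With the tool pointing down it reaches from about 0.425 to 0.95 m from the base axis. Payload 3.5 kg.
Tool frame: the origin (TCP) lies at the centre of the arm's flange, where the gripper is bolted on; the fingertips stand arm.tip_extent ahead of it and the grasp point (between the pads) lies 155 mm ahead of it (arm.tip_extent is the distance from the TCP to the fingertips, in m); z points along the fingers, y is the line along which they close (so a half turn about z gives the same grasp; the last joint's range is limited). The gripper opens to 85 mm and grips with 20 to 120 N. Pads are 22 mm wide; open, the fingers measure 114 mm over their backs; the gripper's body (76 mm by 85 mm) begins 54 mm behind the grasp point. The pads swing forward as they close: fully open they stand 13 mm farther back than shut.
Start: joints at [-1.298, 0.286, 1.577, -0, 1.279, -0.15], TCP at [0.277, -0.616, 0.405] pointing down, gripper open.
Joint ranges: [-2.77, 2.77], [-0.9, 2.22], [0.21, 2.48], [-1.53, 4.67], [0.24, 2.81], [-2.84, 2.84]. Speed limits (rad/s): [2.79, 2.79, 3.14, 3.14, 3.14, 3.14].

INTERFACE

Orientations are given as a unit quaternion [x, y, z, w].
In Python, from cell import arm gives the robot as it stands. Calls block until the motion is done:
- arm.move_ptp(position, orientation): joint-space move of the TCP to a pose.
- arm.movel(position, ori=None, feed=0.15, guard=None): straight line of the TCP; ori=None keeps the orientation; feed is the mean speed in m/s. With guard (N) it stops when the force on the tool has changed by that much, and returns True; else False.
- arm.set_joints(angles): joint-space move.
- arm.set_gripper(opening, grasp_force=None): finger opening in m; grasp_force is the grip in N (None keeps the last); returns when the fingers have stopped.
- arm.dwell(seconds).
- arm.ik(position, orientation): joint angles nearest the present ones, or None.
- arm.sense(): the state.
- arm.get_image(name): name is "scene" or "top" or "wrist"; returns a dict with "frame" (420x560x3 uint8, red, green, blue), "mtx" (3x3 intrinsics, pixels), "dist_coeffs" ([k1, k2, p1, p2, k3] as OpenCV has them; the pictures are not rectified), "cam_to_world" (4x4, takes a point from camera to world coordinates). Camera axes: x right, y up, looking along -z (the intrinsics and any distortion apply to the point x, -y, -z); pixel columns grow to the right and rows downward; lengths in m; the calibration is good to about 2 mm. A picture is of the moment at which its call begins. There is no depth.
A pose or a line that the arm cannot do raises arm.IKError and nothing moves.
- arm.job_done(): hands the job in; it is judged then, once.
The state is a dict: "t": time; "q": joint angles; "dq": joint speeds; "tau": joint torques, N m; "position": TCP position; "eef_rot": TCP orientation; "wrist_force": force on the tool from outside, world axes, zero at the start; "ft_torque": the same for the moment, N m; "grip_width": finger opening in m; "grip_force": force on a finger pad.
Only numpy, scipy, OpenCV 4.12 (cv2) and the standard library are available. Lean on these libraries where they do the work, as an engineer would, in place of code of your own. Each camera call takes 0.05 s, during which the arm holds its last target. There are 200 camera calls.

## Working session

There is one attempt and no reset: what is moved stays moved. The work goes in short steps, each a Python script; the robot and the scene stay as the last script left them, time stands still between calls to the robot, and variables do not carry over. Pictures are saved under pics/ and viewed, at most 10 in all, crops included, and the job is handed in when it is done.

```bash
ls; mkdir -p pics; python3 - <<'E'
from cell import arm
import cv2,pickle
for n in ["top","scene"]:
    d=arm.get_image(n); pickle.dump(d,open(f"pics/{n}.pkl","wb"))
    cv2.imwrite(f"pics/{n}0.png",d["frame"][:,:,::-1]); print(n,d["mtx"].tolist(),d["dist_coeffs"],d["cam_to_world"].round(3).tolist())
print(arm.tip_extent,arm.sense())
E
```

```text
pics
top [[513.1327500985817, 0.0, 284.0278360762986], [0.0, 513.1327500985817, 203.78632869510383], [0.0, 0.0, 1.0]] [-0.10392699  0.          0.          0.          0.        ] [[0.007, 0.978, -0.21, 0.357], [-1.0, 0.007, -0.004, -0.085], [-0.003, 0.21, 0.978, 1.196], [0.0, 0.0, 0.0, 1.0]]
scene [[394.85186969757683, 0.0, 282.03635137728133], [0.0, 394.85186969757683, 203.13871982742975], [0.0, 0.0, 1.0]] [0.0358007 0.        0.        0.        0.       ] [[0.624, -0.597, 0.504, 0.98], [0.781, 0.472, -0.408, -0.409], [0.005, 0.648, 0.762, 0.677], [0.0, 0.0, 0.0, 1.0]]
0.1734 {'t': 0.1, 'q': array([-1.29798503e+00,  2.87138326e-01,  1.57805989e+00,  1.62986533e-05,
        1.27860657e+00, -1.50018595e-01]), 'dq': array([-5.13653823e-04,  2.57882510e-05, -2.02190744e-03,  2.78797017e-04,
       -1.47196972e-03, -2.03099101e-03]), 'tau': array([ 1.13703300e-03, -4.07294261e+01, -2.93699634e+01, -1.01872504e-04,
        3.42228042e-03,  1.00122168e-05]), 'position': array([ 0.27693575, -0.61532372,  0.40342838]), 'eef_rot': array([ 9.77734872e-01,  2.09841121e-01, -6.00790431e-05, -1.10445907e-03]), 'wrist_force': array([ 0.44569483,  0.58641121, -0.32822393]), 'ft_torque': array([ 0.02676887, -0.00442217,  0.00350841]), 'grip_force': 0.0, 'grip_width': 0.085224912148965}
```

View pics/top0.png

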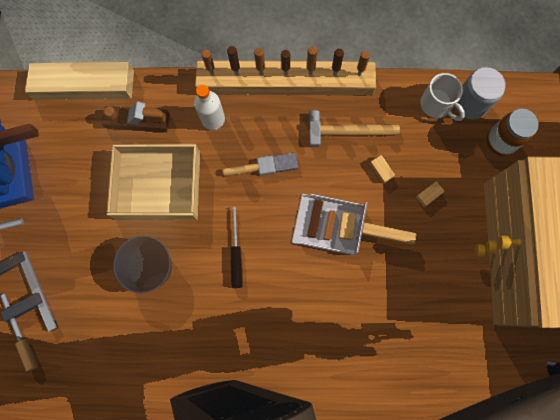

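View pics/scene0.png

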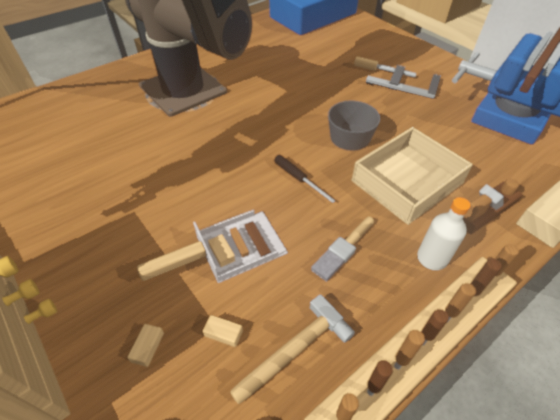

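The top view shows the loaded shovel's blade at (330,223), its handle ending at (415,238) and its nose pointing left (+y). The tray is at (154,182), the tin at (142,264), the screwdriver at (236,250) and the brush at (262,165).

Candidates for heel_block are (347,225) on the blade, (383,168) and (430,193). The leftmost, which is the one on the blade, is the one meant. Next I check it in a close crop.

```bash
cat > h.py <<'E'
import numpy as np,cv2,pickle
def ray(d,px):
    p=cv2.undistortPoints(np.array(px,float).reshape(-1,1,2),d["mtx"],d["dist_coeffs"])[:,0]
    v=np.c_[p[:,0],-p[:,1],-np.ones(len(p))]@d["cam_to_world"][:3,:3].T
    return d["cam_to_world"][:3,3],v
def onplane(d,px,z):
    o,v=ray(d,px); return o+v*((z-o[2])/v[:,2])[:,None]
def proj(d,P):
    M=np.linalg.inv(d["cam_to_world"]); c=np.atleast_2d(P)@M[:3,:3].T+M[:3,3]
    c=c*[1,-1,-1]; return cv2.projectPoints(c,np.zeros(3),np.zeros(3),d["mtx"],d["dist_coeffs"])[0][:,0]
E
python3 - <<'E'
import cv2
t=cv2.imread("pics/top0.png")
a=cv2.resize(t[180:265,285:425],None,fx=5,fy=5,interpolation=cv2.INTER_CUBIC)
b=cv2.resize(t[135:230,95:215],None,fx=5,fy=5,interpolation=cv2.INTER_CUBIC)
cv2.imwrite("pics/c1.png",a);cv2.imwrite("pics/c2.png",b)
E
```

```text
(no output)
```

View pics/c1.png

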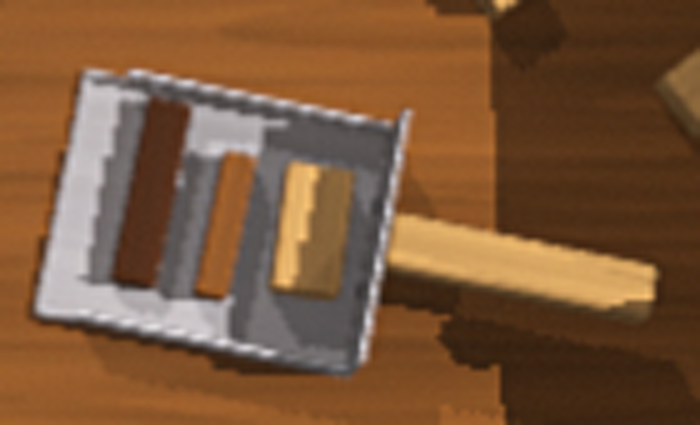

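View pics/c2.png

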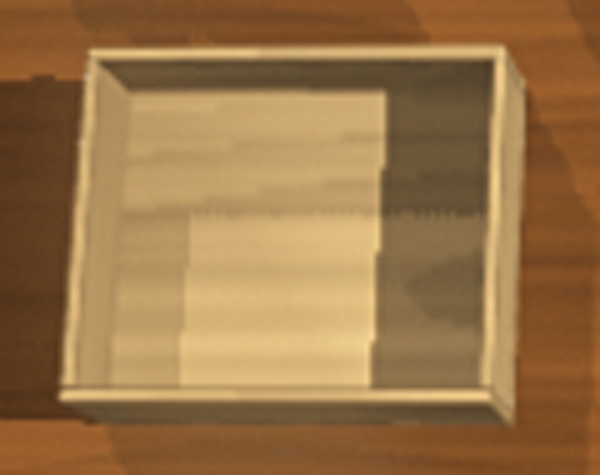

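Crop 1 confirms the heel block on the blade. The nose corners are at crop (82,70) and (36,318), and the handle end is at (657,265)/(650,308). Crop 2 shows the tray rim corners at (90,50), (505,47), (494,398) and (60,398).

```bash
python3 - <<'E'
from h import *
d=pickle.load(open("pics/top.pkl","rb"))
c=lambda L,o:[(x/5+o[0]-.4,y/5+o[1]-.4) for x,y in L]
N=onplane(d,c([(82,70),(36,318)],(285,180)),0.002)
W=onplane(d,c([(408,112),(362,364)],(285,180)),0.053) # back wall top? lower end uncertain
H=onplane(d,c([(657,265),(650,303),(396,213),(388,265)],(285,180)),0.052)
T=onplane(d,c([(90,50),(505,47),(494,398),(60,398)],(95,135)),0.06)
print("nose",N.round(4),np.linalg.norm(N[0]-N[1])); print("H",H.round(4)); print("W",W.round(4))
e=H[:2].mean(0);n=N.mean(0);v=(n-e)[:2];print("len",np.linalg.norm(v),"yaw",np.degrees(np.arctan2(v[1],v[0])))
w=(N[0]-N[1])[:2];print("yaw from nose edge",np.degrees(np.arctan2(w[0],-w[1]))+90-90)
print("T",T.round(4),[np.linalg.norm(T[i]-T[i-1]).round(4) for i in range(4)],T.mean(0))
s=pickle.load(open("pics/scene.pkl","rb"))
print("scene px of tray",proj(s,T).round(0).tolist(),"H",proj(s,H).round(0).tolist(),"N",proj(s,N).round(0).tolist())
print("scr/brush",onplane(d,[(234,207),(237,287),(297,155),(298,168),(222,172)],0.01).round(3).tolist())
E
```

```text
nose [[ 0.639  -0.1197  0.002 ]
 [ 0.5195 -0.0982  0.002 ]] 0.12143507140204422
H [[ 0.5382 -0.3793  0.052 ]
 [ 0.5208 -0.3754  0.052 ]
 [ 0.5616 -0.2608  0.052 ]
 [ 0.5377 -0.2566  0.052 ]]
W [[ 0.6083 -0.2673  0.053 ]
 [ 0.4926 -0.2437  0.053 ]]
len 0.27297864964175217 yaw 79.51053268040339
yaw from nose edge 79.81016000327872
T [[0.7413 0.3255 0.06  ]
 [0.7427 0.128  0.06  ]
 [0.5758 0.1254 0.06  ]
 [0.5742 0.3259 0.06  ]] [np.float64(0.167), np.float64(0.1976), np.float64(0.1669), np.float64(0.2005)] [0.65851865 0.22620982 0.06      ]
scene px of tray [[471.0, 163.0], [414.0, 205.0], [354.0, 162.0], [412.0, 126.0]] H [[139.0, 274.0], [137.0, 267.0], [203.0, 248.0], [199.0, 239.0]] N [[287.0, 251.0], [260.0, 210.0]]
scr/brush [[0.604, 0.039, 0.01], [0.416, 0.027, 0.01], [0.733, -0.11, 0.01], [0.7, -0.112, 0.01], [0.689, 0.07, 0.01]]
```

Both readings agree: the shovel yaw is about 79.8°, with the grip at (0.543,-0.300). The tray yaw is about 0, centred at (0.6585,0.226), and the sizes match to 3 mm. Next I plan the waypoints, check IK for each, and grasp.

```bash
cat >> h.py <<'E'
from scipy.spatial.transform import Rotation as R
# shovel pose from (point on shovel local, world position of it, yaw, nose-down tilt) -> TCP pose
GRIP=np.array([-0.120,0,0.039])
SGN=1
def shovel_R(yaw,tilt): return R.from_euler("z",yaw,degrees=True)*R.from_euler("y",tilt,degrees=True)
def tcp(local,world,yaw,tilt=0,sgn=None):
    s=SGN if sgn is None else sgn
    S=shovel_R(yaw,tilt)
    T=R.from_matrix(np.array([[s,0,0],[0,-s,0],[0,0,-1.]]))  # tool axes in shovel frame
    p=np.array(world)+S.apply(GRIP-np.array(local)+[0,0,0.155])
    return p,(S*T).as_quat()
E
python3 - <<'E'
from h import *
from cell import arm
for s in (1,-1):
    print(s)
    for a in [(GRIP,(.543,-.300,.039),79.8),(GRIP,(.543,-.3,.16),79.8),((.063,0,0),(.6585,.132,.12),90),((.063,0,0),(.6585,.132,.06),90,25),((.063,0,0),(.6585,.132,.06),90,42)]:
        p,q=tcp(*a,sgn=s); j=arm.ik(p,q); print(None if j is None else np.round(j,2),p.round(3))
E
```

```text
1
[-0.67  0.42  1.83 -0.    0.89 -0.49] [ 0.543 -0.3    0.194]
[-0.67  0.25  1.79 -0.    1.1  -0.49] [ 0.543 -0.3    0.315]
[-0.23  0.34  1.69 -0.    1.12 -0.23] [ 0.658 -0.051  0.314]
[-0.03  0.35  1.68 -0.48  1.14  0.18] [0.658 0.048 0.313]
[ 0.11  0.39  1.63 -0.76  1.31  0.39] [0.658 0.126 0.327]
-1
[-0.67  0.42  1.83 -0.    0.89  2.65] [ 0.543 -0.3    0.194]
[-0.67  0.25  1.79 -0.    1.1   2.65] [ 0.543 -0.3    0.315]
None [ 0.658 -0.051  0.314]
None [0.658 0.048 0.313]
[ 0.11  0.39  1.63 -0.76  1.31 -2.75] [0.658 0.126 0.327]
```

```bash
python3 - <<'E'
from h import *
from cell import arm
p,q=tcp(GRIP,(.543,-.300,.12),79.8); arm.move_ptp(p,q)
p,q=tcp(GRIP,(.543,-.300,.039),79.8); print(arm.movel(p,q,feed=.08,guard=8))
print(arm.set_gripper(0.0,110)); s=arm.sense(); print(s["t"],s["grip_width"],s["grip_force"],s["wrist_force"],s["position"]-p)
arm.movel(p+[0,0,.03],feed=.05); arm.dwell(.3); s=arm.sense(); print(s["t"],s["wrist_force"],s["ft_torque"],s["grip_width"])
arm.movel(p+[0,0,.13],feed=.1); arm.dwell(.2)
s=arm.sense(); print(s["t"],s["wrist_force"],s["position"]-p)
for n in("scene","top"):
    d=arm.get_image(n); pickle.dump(d,open(f"pics/{n}1.pkl","wb")); cv2.imwrite(f"pics/{n}1.png",d["frame"][:,:,::-1])
a=cv2.imread("pics/scene1.png")[100:290,100:340]; b=cv2.imread("pics/top1.png")[140:290,220:460]
cv2.imwrite("pics/m1.png",cv2.resize(np.vstack([a,b]),None,fx=1.7,fy=1.7,interpolation=cv2.INTER_CUBIC))
E
```

```text
False
False
3.4417 0.024812161637848544 107.60316252708435 [-0.2294201   0.9483358   3.77531282] [ 1.68142598e-04 -2.58239903e-05  5.19248599e-04]
4.4917 [ 0.18628306 -1.18812642 -3.81942634] [-0.31060142  0.10703277 -0.02018869] 0.02432914128456984
5.8417 [ 0.22859058  0.34813821 -2.91212207] [-1.50075183e-04  8.54689080e-05  1.29061613e-01]
```

View pics/m1.png

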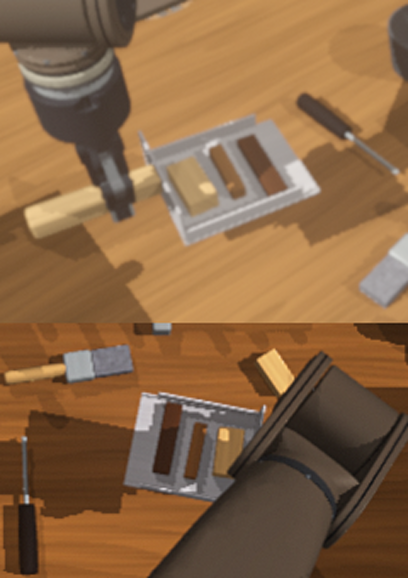

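The shovel is held, level to the eye, with all three blanks still on it. The nose corners are at top-view pixels (306.5,181) and (293,236), and scene pixels (287,212) and (263.5,172). I triangulate those to measure the droop.

```bash
python3 - <<'E'
from h import *
t=pickle.load(open("pics/top1.pkl","rb"));s=pickle.load(open("pics/scene1.pkl","rb"))
A=[(306.5,181),(293,236)];B=[(287,211.8),(263.5,171.8)]
o1,v1=ray(t,A);o2,v2=ray(s,B)
P=[]
for a,b in zip(v1,v2):
    a=a/np.linalg.norm(a);b=b/np.linalg.norm(b)
    k=np.linalg.lstsq(np.c_[a,-b],o2-o1,rcond=None)[0];p,q=o1+k[0]*a,o2+k[1]*b;P.append((p+q)/2);print(p.round(4),q.round(4))
P=np.array(P);print(P.mean(0),np.linalg.norm(P[0]-P[1]))
S=shovel_R(79.8,0);print("expected",np.array([.543,-.3,.039+.13])+S.apply(np.array([.075,0,0])-GRIP))
E
```

```text
[ 0.6365 -0.1277  0.1304] [ 0.6399 -0.1224  0.1311]
[ 0.5188 -0.0993  0.1199] [ 0.5251 -0.089   0.1207]
[ 0.58008344 -0.10961017  0.12550492] 0.12075518510137327
expected [ 0.57753152 -0.10808186  0.13      ]
```

```bash
python3 - <<'E'
from h import *
from cell import arm
L=(.063,0,0)
p,q=tcp(L,(.6585,.132,.13),90); arm.movel(p,q,feed=.12)
p,q=tcp(L,(.6585,.132,.085),90); arm.movel(p,q,feed=.06); arm.dwell(.4)
s=arm.sense(); f0=s["wrist_force"]; print(s["t"],f0,s["ft_torque"])
p,q=tcp(L,(.6585,.132,.045),90); print(arm.movel(p,q,feed=.02,guard=2.5)); arm.dwell(.3)
s=arm.sense(); print(s["t"],s["wrist_force"]-f0,s["ft_torque"],"blade z", s["position"][2]-p[2]+.045)
np.save("pics/f0.npy",f0)
for n in("scene","top"):
    d=arm.get_image(n); pickle.dump(d,open(f"pics/{n}2.pkl","wb")); cv2.imwrite(f"pics/{n}2.png",d["frame"][:,:,::-1])
a=cv2.imread("pics/scene2.png")[60:260,220:480]; b=cv2.imread("pics/top2.png")[110:280,90:350]
cv2.imwrite("pics/m2.png",cv2.resize(np.vstack([a,b]),None,fx=1.6,fy=1.6,interpolation=cv2.INTER_CUBIC))
E
```

```text
9.675 [-0.3243198  -0.26507399 -3.92185193] [-0.27147447  0.03797304  0.00182789]
True
11.2167 [ 2.19415288 -1.51412096  5.5696789 ] [ 0.41029975 -0.46539455 -0.25346944] blade z 0.05806692705195356
```

View pics/m2.png

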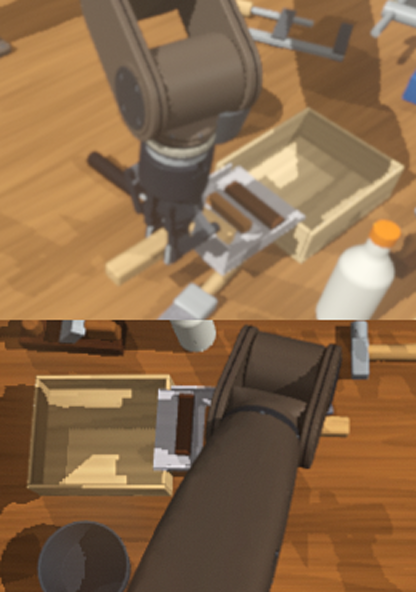

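The blade is pressed with 5.6 N. Its nose overhangs the rim by about 19 mm and sits about 10 mm towards +x, still clear of the walls. All the blanks are on it. Next I tip it with force regulation.

```bash
python3 - <<'E'
from h import *
from cell import arm
f0=np.load("pics/f0.npy"); L=np.array((.06,0,0)); 
s=arm.sense(); p,q=tcp(L,(.6585,.129,.058),90)
c=np.array([.6585,.129,.058])+s["position"]-p   # pivot so tilt 0 = present pose
print((s["position"]-p).round(4))
for t in range(3,46,3):
    p,q=tcp(L,c,90,t); arm.movel(p,q,feed=.04)
    s=arm.sense(); f=s["wrist_force"]-f0
    print(t,round(s["t"],2),f.round(1),s["ft_torque"].round(2),round(c[2],4))
    if f[2]<2: c[2]-=.0015
    elif f[2]>7: c[2]+=.0012
    if abs(f).max()>30: break
arm.dwell(.5)
for n in("scene","top"):
    d=arm.get_image(n); pickle.dump(d,open(f"pics/{n}3.pkl","wb")); cv2.imwrite(f"pics/{n}3.png",d["frame"][:,:,::-1])
a=cv2.imread("pics/scene3.png")[60:260,220:480]; b=cv2.imread("pics/top3.png")[110:280,90:350]
cv2.imwrite("pics/m3.png",cv2.resize(np.vstack([a,b]),None,fx=1.6,fy=1.6,interpolation=cv2.INTER_CUBIC))
E
```

```text
[-0.0005 -0.0002 -0.0001]
3 11.82 [ 1.1 -1.3  7.6] [ 0.53 -0.3  -0.18] 0.0579
6 12.34 [1.3 1.2 5.6] [ 0.66 -0.28 -0.15] 0.0591
9 12.84 [0.8 2.  5.2] [ 0.9  -0.19 -0.04] 0.0591
12 13.34 [0.2 1.9 5.5] [ 0.98 -0.15  0.04] 0.0591
15 13.84 [0.7 1.3 7.1] [ 0.9  -0.11  0.01] 0.0591
18 14.35 [1.7 1.6 3.4] [ 1.04 -0.22  0.02] 0.0603
21 14.85 [-0.   1.6  4.3] [ 0.95 -0.09  0.02] 0.0603
24 15.35 [-1.   1.4  5.8] [0.87 0.03 0.11] 0.0603
27 15.85 [-1.   0.9  5.4] [0.77 0.07 0.1 ] 0.0603
30 16.35 [-0.4  1.6  5.6] [ 0.88 -0.02  0.1 ] 0.0603
33 16.85 [0.2 1.6 7.2] [ 0.92 -0.1   0.02] 0.0603
36 17.35 [1.4 3.5 4.6] [ 1.28 -0.3   0.09] 0.0615
39 17.85 [0.5 3.5 3.7] [ 1.29 -0.1   0.07] 0.0615
42 18.35 [0.6 2.7 5.2] [ 1.26 -0.06  0.12] 0.0615
45 18.85 [-0.1  3.2  4.7] [1.17 0.02 0.03] 0.0615
```

View pics/m3.png

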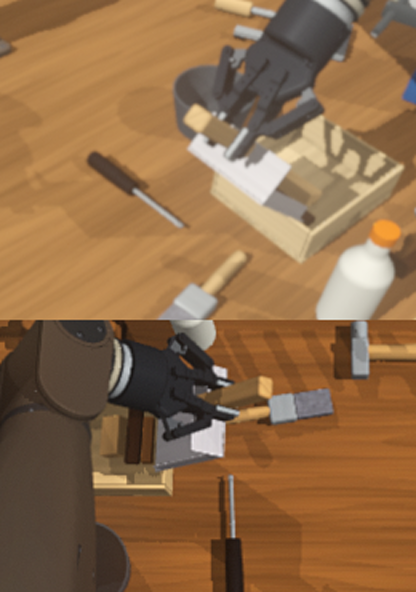

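The blade is steeply tipped and the blanks look to be in the tray: pale at crop (108,435), dark at (133,438), peg at (148,440). I retreat along the blade, level the shovel, and look again.

```bash
python3 - <<'E'
from h import *
from cell import arm
s=arm.sense(); p=s["position"]; q=s["eef_rot"]
u=shovel_R(90,45).apply([1,0,0]); arm.movel(p-.05*u+[0,0,.02],feed=.1)
L=(.075,0,0)
p,q=tcp(L,(.62,.03,.16),90); arm.movel(p,q,feed=.12)
p,q=tcp(GRIP,(.543,-.300,.17),80); arm.movel(p,q,feed=.15)
arm.dwell(.3); s=arm.sense(); print(s["t"],s["wrist_force"],s["ft_torque"],s["grip_width"])
for n in("scene","top"):
    d=arm.get_image(n); pickle.dump(d,open(f"pics/{n}4.pkl","wb")); cv2.imwrite(f"pics/{n}4.png",d["frame"][:,:,::-1])
a=cv2.imread("pics/scene4.png")[80:300,100:480]; b=cv2.imread("pics/top4.png")[120:300,80:460]
cv2.imwrite("pics/m4.png",cv2.resize(np.vstack([a,b]),None,fx=1.48,fy=1.48,interpolation=cv2.INTER_CUBIC))
E
```

```text
24.175 [-0.06952881  0.08106537 -2.30275851] [-0.23906166  0.0770794  -0.00854153] 0.024647779186500268
```

View pics/m4.png

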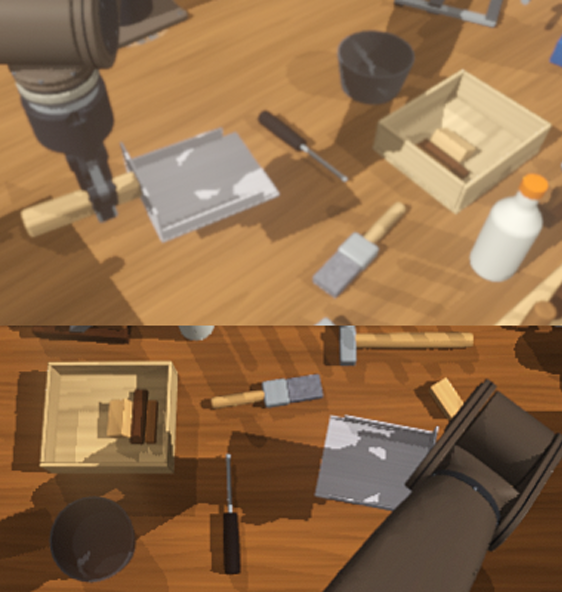

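All three blanks lie in the tray at crop (118,418), (139,415) and (152,420). The shovel is empty, and the screwdriver and brush are undisturbed. Next I lay it down.

```bash
python3 - <<'E'
from h import *
from cell import arm
p,q=tcp(GRIP,(.543,-.300,.065),80); arm.movel(p,q,feed=.1)
p,q=tcp(GRIP,(.543,-.300,.037),80); print(arm.movel(p,q,feed=.02,guard=4))
s=arm.sense(); print(s["t"],s["position"]-p,s["wrist_force"])
z=s["position"].copy()
arm.set_gripper(.045); arm.dwell(.3); arm.set_gripper(.085)
arm.movel(z+[0,0,.14],feed=.1); arm.set_joints([-1.298,.286,1.577,0,1.279,-.15]); arm.dwell(.5)
s=arm.sense(); print(s["t"],s["wrist_force"])
for n in("scene","top"):
    d=arm.get_image(n); cv2.imwrite(f"pics/{n}5.png",d["frame"][:,:,::-1])
a=cv2.imread("pics/scene5.png")[80:300,100:480]; b=cv2.imread("pics/top5.png")[120:300,80:460]
cv2.imwrite("pics/m5.png",cv2.resize(np.vstack([a,b]),None,fx=1.48,fy=1.48,interpolation=cv2.INTER_CUBIC))
E
```

```text
True
26.6333 [ 1.46582271e-05 -7.63745516e-05  2.46292195e-03] [-0.3338145  -0.44056506  4.12174216]
31.35 [ 0.62508166 -0.06856124  0.4789846 ]
```

View pics/m5.png

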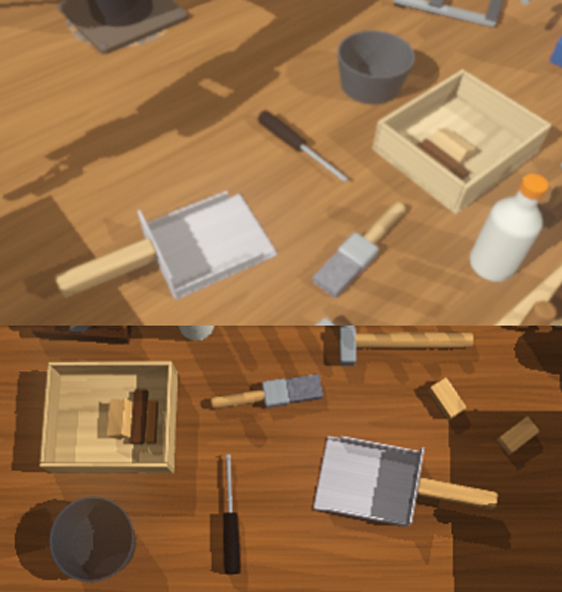

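The shovel lies flat and empty at crop (370,480), all three blanks are in the tray at about (135,415), and the arm is clear.

```bash
python3 -c "
from cell import arm
print(arm.job_done())"
```

```text
the job is handed in; nothing more can be done
None
```

The job is handed in, with no verdict returned: the final pictures show all three blanks in the tray, the empty shovel flat and released on the bench, and the screwdriver and brush where they were, at about 31 s of the 58 s allowed.

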